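# Push a tube home in a marking press and stamp it

## Robot

A 6-joint arm with a two-finger parallel gripper is mounted at the origin on the work surface; the furniture and walls round the work are solid. World frame = base frame: x ahead of the robot, y to its left, z up, the work surface at z = 0. Lengths are in m, angles in rad, forces in N, time in s.
With the tool pointing down it reaches from about 0.35 to 1 m from the base axis. Payload 7.1 kg.
Tool frame: the origin (TCP) lies at the very end of the fingers, on their centre line; the grasp point (between the pads) lies 19 mm behind it; z points along the fingers, y is the line along which they close (so a half turn about z gives the same grasp; the last joint's range is limited). The gripper opens to 85 mm and grips with 20 to 120 N. Pads are 22 mm wide; open, the fingers measure 114 mm over their backs; the gripper's body (76 mm by 85 mm) begins 54 mm behind the grasp point. The pads swing forward as they close: fully open they stand 13 mm farther back than shut.
Start: joints at [-1.137, 0.423, 1.63, -0, 1.089, -0.019], TCP at [0.273, -0.562, 0.231] pointing down, gripper open.
Joint ranges: [-3, 3], [-0.9, 2.11], [0.09, 2.58], [-1.31, 4.45], [0.11, 2.69], [-2.54, 2.54]. Speed limits (rad/s): [2.39, 2.39, 3.01, 3.14, 3.14, 3.14].

## Interface

Orientations are given as a rotation vector (axis times angle).
In Python, from station import robot gives the robot as it stands.
- The arm moves only by the tool arm_command, never from a script. Its argument "steps" is a list that holds one entry, the list of rows, each a list of 6 numbers: the shift along the tool's x, y, z in mm, then the turn, a rotation vector about the tool's x, y, z in rad. A call has exactly 10 rows; each row shifts and turns the commanded pose from where the row before left it, along the tool's axes as they then stand; what a row does not reach is not made up. A row lasts 1/8 s, in which the tool goes at most 62.5 mm and 10.7 degrees, less where a joint would pass 70% of its speed; a pose out of reach is approached as far as the arm can. A call is refused whole if a number of a shift passes 62.5 or a number of a turn 0.188, either way. A call with a gripper value outside its range is refused whole. "jaw" is the finger opening in mm, from 0 to 85.4, set as the call begins (left out, the last holds). The fingers move at their own pace and stop on an object; "force" is the grip in N (left out, the last holds). Time passes only in rows, so rows that do not move let the fingers close, or fill a call up. It gives the time, the measured TCP pose, the force, the opening and the grip force at its end, in the units of the state.
- robot.get_obs(): the state, without advancing time (a new reading comes with each control period).
- robot.capture(name): name is "scene" or "top" or "wrist"; returns the picture (480x640x3 uint8, blue, green, red); there is no depth.
- robot.camera_info(name): a dict with "fx", "fy", "cx", "cy" (pixels), "R" (3x3) and "t" (3): a world point X has camera coordinates R X + t; the wrist camera has in their place "mount" (4x4, takes a point from camera to tool coordinates, whose origin is the TCP and whose axes are the flange's). Camera axes: x right, y down, z forward; pixel columns grow to the right and rows downward; lengths in m; the calibration is good to about 2 mm. A picture is of the moment at which its call begins: read the wrist's pose just before it. camera_info takes no time and is no camera call.
- robot.close_job(): hands the job in; it is judged then, once.
The state is a dict: "clock": time; "joint_positions": joint angles; "joint_velocities": joint speeds; "joint_torque": joint torques, N m; "eef_pos": TCP position; "tcp_rot": TCP orientation; "ft_force": force on the tool from outside, world axes, zero at the start; "wrist_torque": the same for the moment, N m; "opening": opening from 0.0 (shut) to 1.0 (fully open); "finger_force": force on a finger pad.
Only numpy, scipy, OpenCV 4.12 (cv2) and the standard library are available. Lean on these libraries where they do the work, as an engineer would, in place of code of your own. Each camera call takes 0.05 s, during which the arm holds its last target. There are 200 camera calls.

## Task

The short tube in the trough of the bench marking press is not all the way in: slide it along the trough until its end is fully home against the end stop. Only then press the plunger knob on top of the press fully down to its stop to stamp the tube, and let the plunger come all the way up again, with the tube left lying home in the trough.

Things in the scene. Friction and masses are not known exactly. Their poses are not given: they have to be found in the camera images.
- press: Grey cast marking press with a steel trough, fixed to the bench. Origin: on the bench top below the plunger's axis; x points along the trough from its open end to the end stop, z up. Foot 150 (x) x 110 (y) mm, up to 19 mm high. Over the tube hangs an arm 40 mm wide, top at z = 128 mm, from a column at x = 35 to 69 mm; it ends in a round 44 mm boss on the plunger's axis, z = 98 to 138 mm.
- stop_face (a point): Middle of the face of the end stop that the tube's end must meet, at x = 20 mm, y = 0, z = 45.5 mm in the press's frame (the height of the tube's centreline). Axes as the press's.
- plunger (a joint): How far the plunger is pressed down, m: 0 at rest (up), 0.025 at its stop. A spring returns it: about 4 N to start it, about 11 N at the stop.
- knob_top (a point): Middle of the flat top (about 36 mm across) of the plunger's black mushroom knob, 48 mm in diameter; 182 mm above the bench at rest, and it goes straight down 25 mm. The stamp at the plunger's lower end stops about 1.5 mm above the tube's upper side.
- tube: Plain grey steel tube, 31 mm in diameter and 135 mm long, that lies in the trough and slides along it. Origin: at its underside, under the middle of its length; its y axis runs along its length, parallel to the trough. Home, its origin is 67.5 mm from the stop face; it starts 40 to 70 mm short of that, towards the open end. Mass 0.17 to 0.35 kg.
- trough_mouth (a point): Middle of the trough's floor at its open end, 200 mm from the plunger's axis and 30 mm above the bench. The trough is a straight U channel, 32 mm wide inside, with side walls 10 mm high and 6 mm thick; no wall closes this end. Axes as the press's.
Mind the look-alikes: they are no part of the job. What is shaped like the tube but blue is not meant.

How it is judged:
On the way, in this order (a step that is already met when the one before it is completed fails the run):
1. the tube is home: its end within 3 mm of the end stop, lying in the trough (x of tube in the frame of stop_face above -0.0705 m and z of tube in the frame of press below 0.034 m), for 0.2 s.
2. the plunger is pressed down to its stop (at least 22.5 of 25 mm), with the tube home (value of joint plunger above 0.0225 m and x of tube in the frame of stop_face above -0.0715 m), for 0.1 s.
At the end, for the whole second after the job is handed in: The plunger is up again (within 3 mm of its rest), and the tube lies at rest in the trough with its end within 4 mm of the end stop (value of joint plunger below 0.003 m and x of tube in the frame of stop_face between -0.0715 and -0.0645 m and y of tube in the frame of press between -0.005 and 0.005 m and z of tube in the frame of press between 0.026 and 0.034 m and linear speed of tube below 0.02 m/s); the robot touches nothing.
It fails at once if the plunger is pressed more than 10 mm down while the tube's end is more than 6 mm from the stop (a mark in the wrong place) (value of joint plunger above 0.01 m and x of tube in the frame of stop_face below -0.0735 m).
It also fails if it takes over 42 s, if anything falls off the work surface, if the arm or the gripper's body presses on something with over 40 N, if the wrist force passes 120 N, or if a joint passes its speed limit or range.

## Working session

There is one attempt and no reset: what is moved stays moved. The work goes in short steps, Python scripts to look and compute and a tool call to move; the robot and the scene stay as the last step left them, time stands still between calls to the robot, and variables do not carry over. Pictures are saved under pics/ and viewed, at most 10 in all, crops included, and the job is handed in when it is done.

Besides the shell and the picture viewer there is one more tool, called after ">>>" as name(argument=value, ...) on one line, values as JSON. arm_command: Moves the arm, as the interface text tells. Its arguments: {"type":"object","properties":{"steps":{"type":"array"},"jaw":{"type":"number"},"force":{"type":"number"}},"required":["steps"]}

```bash
mkdir -p pics
python3 - <<'E'
from station import robot
import cv2
o=robot.get_obs();print(o)
for n in("scene","top"):
    cv2.imwrite(f"pics/{n}0.png",robot.capture(n));print(robot.camera_info(n))
print(robot.camera_info("wrist"))
E
```

```text
{'clock': 0.0, 'joint_positions': array([-1.13700448e+00,  4.23820657e-01,  1.63071292e+00, -2.94904359e-05,
        1.08860739e+00, -1.90057738e-02]), 'joint_velocities': array([-0.00205576, -0.00076488, -0.00035075, -0.00081263,  0.00015809,
        0.00022975]), 'joint_torque': array([-1.13879669e-03, -5.57391500e+01, -2.81747764e+01, -7.38803510e-05,
        7.39624200e-03, -6.33503618e-06]), 'eef_pos': array([ 0.27320395, -0.56150163,  0.23054929]), 'tcp_rot': array([-3.05994647e+00, -7.04874397e-01,  5.40675980e-04]), 'ft_force': array([ 0.26014375, -0.57457616,  0.76749492]), 'wrist_torque': array([ 0.0100515 , -0.06603695, -0.05497155]), 'finger_force': 0.0, 'opening': 1.0006006014396935}
{'fx': 605.4257163158004, 'fy': 605.4257163158004, 'cx': 323.7112201288664, 'cy': 231.73692786221758, 'R': array([[ 0.87904726, -0.47618403, -0.02290611],
       [-0.23234782, -0.38597437, -0.89277   ],
       [ 0.41628165,  0.79010921, -0.44993003]]), 't': array([-0.58696388,  0.11677726,  1.01154088])}
{'fx': 470.9214781789904, 'fy': 470.9214781789904, 'cx': 314.0067495874411, 'cy': 233.81140675602984, 'R': array([[-0.00106992, -0.99951295,  0.0311885 ],
       [-0.99053378, -0.00322182, -0.13723138],
       [ 0.13726503, -0.03104009, -0.99004789]]), 't': array([-0.33637921,  0.49811465,  0.96740555])}
{'fx': 398.29600435242077, 'fy': 398.29600435242077, 'cx': 323.66293555964114, 'cy': 235.0913996706292, 'mount': array([[-6.05614946e-04, -9.52681393e-01, -3.03970059e-01,
         7.66290258e-02],
       [ 9.99999767e-01, -4.80857811e-04, -4.85279755e-04,
        -1.34535121e-03],
       [ 3.16150616e-04, -3.03970282e-01,  9.52681462e-01,
        -1.42417954e-01],
       [ 0.00000000e+00,  0.00000000e+00,  0.00000000e+00,
         1.00000000e+00]])}
```

View pics/top0.png

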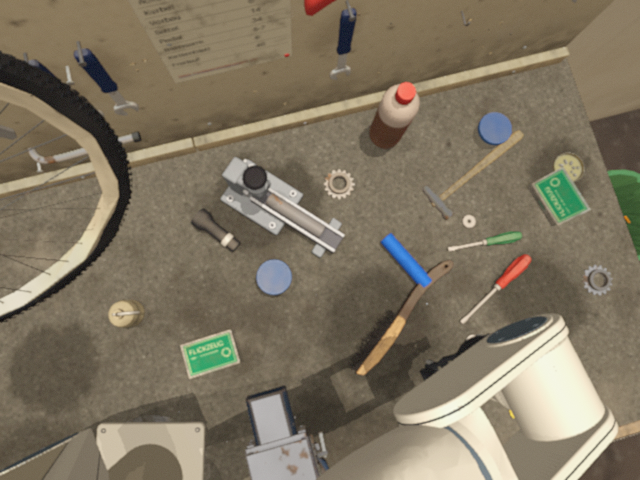

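View pics/scene0.png

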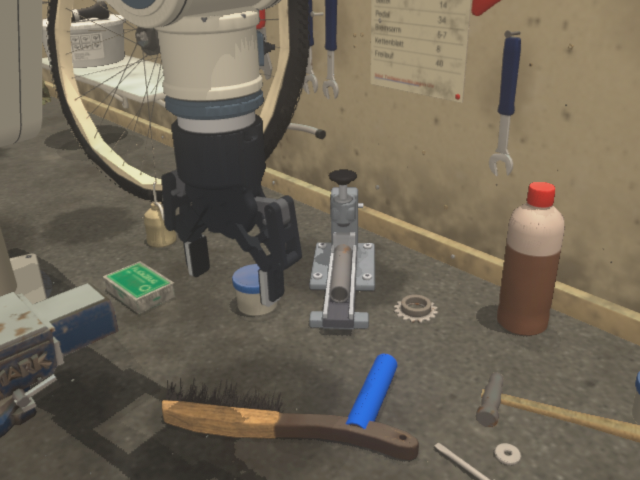

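The top view shows the press knob at about (256,178), with the trough running to its mouth at about (332,240). The grey tube lies in the trough, and the blue look-alike is at (405,260). In the scene view the knob is at (343,177), and the tube's near end is at about (341,285).

```bash
cat > h.py <<'E'
import numpy as np
from station import robot
def ray(ci,u,v):
    d=ci['R'].T@np.array([(u-ci['cx'])/ci['fx'],(v-ci['cy'])/ci['fy'],1]); return -ci['R'].T@ci['t'],d
def onz(ci,u,v,z):
    c,d=ray(ci,u,v); return c+d*(z-c[2])/d[2]
def tri(*rs):
    A=0;b=0
    for c,d in rs:
        d=d/np.linalg.norm(d);P=np.eye(3)-np.outer(d,d);A=A+P;b=b+P@c
    return np.linalg.solve(A,b)
def proj(ci,X):
    p=ci['R']@X+ci['t'];return ci['fx']*p[0]/p[2]+ci['cx'],ci['fy']*p[1]/p[2]+ci['cy']
E
python3 - <<'E'
from h import *
import cv2
t=cv2.imread('pics/top0.png');s=cv2.imread('pics/scene0.png')
a=cv2.resize(t[145:265,205:355],None,fx=4,fy=4,interpolation=cv2.INTER_CUBIC)
b=cv2.resize(s[165:335,295:385],None,fx=2.8,fy=2.8,interpolation=cv2.INTER_CUBIC)[:476]
b=np.vstack([b,np.zeros((480-b.shape[0],b.shape[1],3),np.uint8)])[:480]
cv2.imwrite('pics/c.png',cv2.resize(np.hstack([a])[:,:800],None,fx=1,fy=1))
R=[]
for n,im,(x0,y0,x1,y1) in(('top',t,(235,155,280,205)),('scene',s,(325,165,362,190))):
    m=(im[y0:y1,x0:x1].max(2)<48).astype(np.uint8)
    k,l,st,c=cv2.connectedComponentsWithStats(m);i=1+st[1:,4].argmax();print(n,c[i]+[x0,y0],st[i]+[x0,y0,0,0,0])
    R.append(ray(robot.camera_info(n),*(c[i]+[x0,y0])))
ci=robot.camera_info('top')
print(tri(*R)); 
for p in((256,178,.182),(332,240,.04)):print(onz(ci,*p))if 0 else print(onz(ci,p[0],p[1],p[2]))
E
```

```text
top [245.83333333 181.5       ] [244 174   8  14  18]
scene [340.875 182.625] [338 182   7   2   8]
[ 0.58760839 -0.20461135  0.15801969]
[ 0.58298243 -0.223756    0.182     ]
[ 0.48520368 -0.3742718   0.04      ]
```

View pics/c.png

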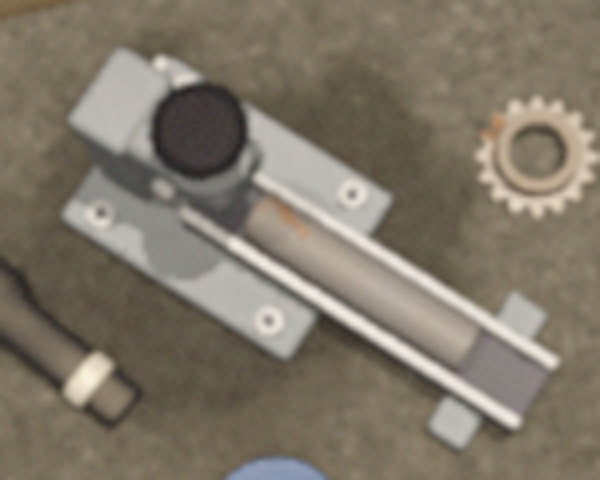

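The crop shows the knob disc centred at about (199,130), the wall ends at about (556,362) and (519,426), and the tube's near end at about (471,350). There is roughly 40 mm of empty trough beyond that end.

Run:
```python
from h import *
ci=robot.camera_info('top');cs=robot.camera_info('scene')
f=lambda x,y,z:onz(ci,x/4+205-.375,y/4+145-.375,z)
k=f(199,130,.178);a=f(556,362,.04);b=f(519,426,.04);m=(a+b)/2
print('knob',k,'ends',a,b,'width',np.linalg.norm(a-b),'mid',m)
print('axis len',np.linalg.norm((k-m)[:2]),'dir',np.degrees(np.arctan2(*(k-m)[1::-1])))
for p,q in(((258,178),(556,360)),((185,213),(519,426))):
    d=f(*p,.04)-f(*q,.04);print(np.degrees(np.arctan2(d[1],d[0])))
u=(k-m)[:2];u/=np.linalg.norm(u)
for p in((480,335),(462,363),(471,350)):
    e=f(*p,.05);print('tube end',e,(e-k)[:2]@u)
print('scene knob proj',proj(cs,np.r_[k[:2],.182]),'mouth',proj(cs,np.r_[m[:2],.03]),'top knob')
print('knob tri',tri(ray(ci,199/4+204.6,130/4+144.6),ray(cs,343,176.5)))
```

```text
knob [ 0.58567858 -0.22033056  0.178     ] ends [ 0.49579262 -0.39926984  0.04      ] [ 0.46134227 -0.37918728  0.04      ] width 0.03987650945250576 mid [ 0.47856745 -0.38922856  0.04      ]
axis len 0.19999832011081026 dir 57.61809143036055
58.39157327121306
57.3739687305221
tube end [ 0.50875359 -0.35806042  0.05      ] -0.15751042359467965
tube end [ 0.49374099 -0.34846429  0.05      ] -0.1574466646047403
tube end [ 0.50070345 -0.3532548   0.05      ] -0.15776342853893982
scene knob proj (np.float64(341.0519061396476), np.float64(173.1277760713278)) mouth (np.float64(336.2158899981043), np.float64(319.53837853247717)) top knob
knob tri [ 0.58767101 -0.2205694   0.17538996]
```

>>> arm_command(steps=[[[25.6,-6.1,0,0,0,0],[25.6,-6.1,0,0,0,0],[25.6,-6.1,0,0,0,0],[25.6,-6.1,0,0,0,0],[25.6,-6.1,0,0,0,0],[25.6,-6.1,0,0,0,0],[25.6,-6.1,0,0,0,0],[25.6,-6.1,0,0,0,0],[25.6,-6.1,0,0,0,0],[25.6,-6.1,0,0,0,0]]], jaw=0, force=60)

```text
clock: 1.35
eef_pos: [0.4774, -0.3944, 0.2309]
tcp_rot: [-3.061, -0.705, 0.001]
ft_force: [0.0, -0.0, 0.8]
opening: 0.003
finger_force: 0.0
```

>>> arm_command(steps=[[[0,0,10,0,0,0.127],[0,0,15,0,0,0.127],[0,0,15,0,0,0.127],[0,0,15,0,0,0.127],[0,0,15,0,0,0.127],[0,0,15,0,0,0.127],[0,0,15,0,0,0.127],[0,0,10,0,0,0.128],[0,0,0,0,0,0],[0,0,0,0,0,0]]])

```text
clock: 2.6
eef_pos: [0.4771, -0.3952, 0.1215]
tcp_rot: [3.018, -0.871, 0.0]
ft_force: [0.3, 0.1, 0.3]
opening: -0.002
finger_force: 0.0
```

```bash
cat >> h.py <<'E'
from scipy.spatial.transform import Rotation as Ro
K=np.array([.5865,-.2205]);A=np.radians(57.7);U=np.array([np.cos(A),np.sin(A)])
def st():
    o=robot.get_obs();T=Ro.from_rotvec(o['tcp_rot']).as_matrix();p=o['eef_pos'];d=p[:2]-K
    print('t',round(o['clock'],2),'p',p.round(4),'s',(d@U).round(4),'lat',(U[0]*d[1]-U[1]*d[0]).round(4),'yang',np.degrees(np.arctan2(T[1,1],T[0,1])).round(2),'z',T[:,2].round(3),'F',o['ft_force'].round(2),'op',round(o['opening'],3));return p,T
E
python3 - <<'E'
from h import *
import cv2
st();cv2.imwrite('pics/w1.png',robot.capture('wrist'))
E
```

```text
t 2.6 p [ 0.4771 -0.3952  0.1215] s -0.2062 lat -0.0009 yang -122.19 z [ 0. -0. -1.] F [0.26 0.07 0.31] op -0.002
```

View pics/w1.png

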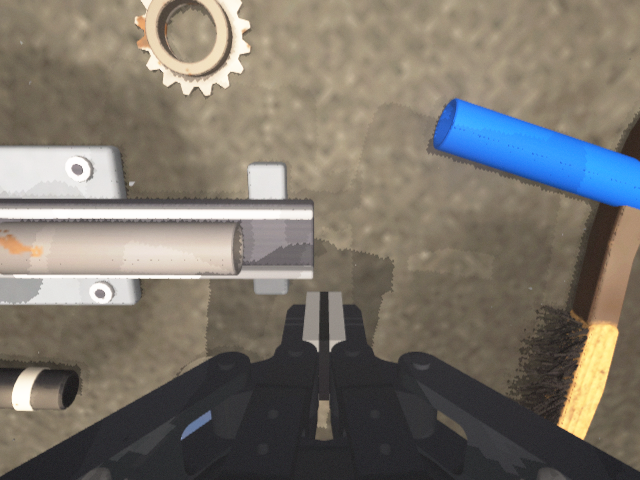

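The wrist view shows the trough level in the image, with the wall ends at (313,201) and (313,279). The tube's end is at about x=239, y≈250, and the shut finger tips are at about (324,293).

Run:
```python
from h import *
p,T=st();c=robot.camera_info('wrist');M=c['mount']
def wz(u,v,z):
    d=T@M[:3,:3]@np.array([(u-c['cx'])/c['fx'],(v-c['cy'])/c['fy'],1]);o=p+T@M[:3,3];return o+d*(z-o[2])/d[2]
for n,q in dict(wa=(313,201,.04),wb=(313,279,.04),wa2=(50,202,.04),wb2=(150,279,.04),tube=(240,250,.05),tA=(238,223,.0455),tB=(238,274,.0455)).items():
    X=wz(*q);d=X[:2]-K;print(n,X.round(4),'s',(d@U).round(4),'lat',(U[0]*d[1]-U[1]*d[0]).round(4))
```

```text
t 2.65 p [ 0.4772 -0.3953  0.1217] s -0.2062 lat -0.001 yang -122.21 z [ 0. -0. -1.] F [ 0.4  -0.45  0.41] op 0.002
wa [ 0.5015 -0.4037  0.04  ] s -0.2003 lat -0.0261
wb [ 0.4605 -0.3773  0.04  ] s -0.1999 lat 0.0227
wa2 [ 0.5818 -0.2754  0.04  ] s -0.0489 lat -0.0254
wb2 [ 0.5137 -0.2929  0.04  ] s -0.1001 lat 0.0228
tube [ 0.5015 -0.3544  0.05  ] s -0.1586 lat 0.0003
tA [ 0.5146 -0.3614  0.0455] s -0.1575 lat -0.0145
tB [ 0.489  -0.3428  0.0455] s -0.1555 lat 0.0171
```

>>> arm_command(steps=[[[0,0,10,0,0,0],[0,0,10,0,0,0],[0,0,10,0,0,0],[0,0,10,0,0,0],[0,0,10,0,0,0],[0,0,10,0,0,0],[0,0,10,0,0,0],[0,0,9,0,0,0],[0,-7,0,0,0,0],[0,-7,0,0,0,0]]])

```text
clock: 3.9
eef_pos: [0.4848, -0.383, 0.0425]
tcp_rot: [3.017, -0.875, 0.0]
ft_force: [0.9, -0.2, 0.3]
opening: -0.0
finger_force: 0.0
```

>>> arm_command(steps=[[[0,-5,0,0,0,0],[0,-5,0,0,0,0],[0,-5,0,0,0,0],[0,-5,0,0,0,0],[0,-5,0,0,0,0],[0,-5,0,0,0,0],[0,-5,0,0,0,0],[0,-5,0,0,0,0],[0,-5,0,0,0,0],[0,0,0,0,0,0]]])

```text
clock: 5.15
eef_pos: [0.5088, -0.3448, 0.0423]
tcp_rot: [-3.017, 0.874, 0.0]
ft_force: [1.2, -0.1, -0.5]
opening: 0.003
finger_force: 0.0
```

Run:
```python
from h import *
import cv2
st();cv2.imwrite('pics/w2.png',robot.capture('wrist'))
```

```text
t 5.15 p [ 0.5088 -0.3448  0.0423] s -0.1466 lat -0.0007 yang -122.31 z [ 0.  0. -1.] F [ 1.2  -0.1  -0.46] op 0.003
```

View pics/w2.png

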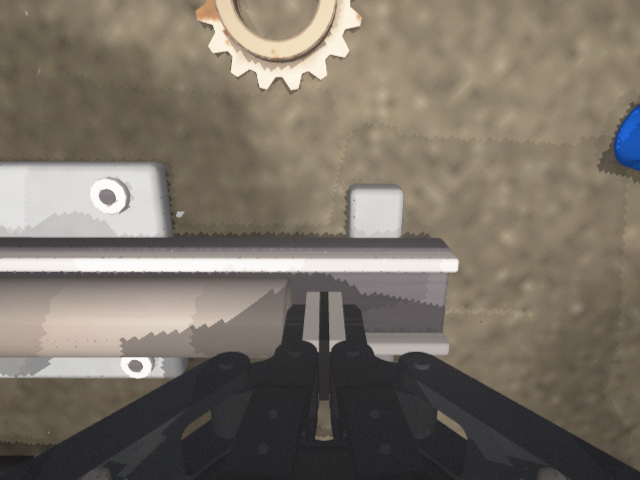

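The wrist view shows the fingers inside the trough, right at the tube's end (tube edge at x≈289, finger at x≈290–304), so they are about in contact. I'll push on.

>>> arm_command(steps=[[[0,-2,0,0,0,0],[0,-2,0,0,0,0],[0,-2,0,0,0,0],[0,-2,0,0,0,0],[0,-2,0,0,0,0],[0,-2,0,0,0,0],[0,-2,0,0,0,0],[0,-2,0,0,0,0],[0,-2,0,0,0,0],[0,-2,0,0,0,0]]])

```text
clock: 6.45
eef_pos: [0.5187, -0.3291, 0.0424]
tcp_rot: [3.016, -0.873, -0.001]
ft_force: [-7.0, -11.8, -0.2]
opening: 0.0
finger_force: 6.6
```

Run:
```python
from h import *
st()
```

```text
t 6.45 p [ 0.5187 -0.3291  0.0424] s -0.128 lat -0.0007 yang -122.28 z [-0.001 -0.001 -1.   ] F [ -6.99 -11.85  -0.19] op 0.0
```

>>> arm_command(steps=[[[0,-0.5,0,0,0,0],[0,0,0,0,0,0],[0,-0.5,0,0,0,0],[0,0,0,0,0,0],[0,-0.5,0,0,0,0],[0,0,0,0,0,0],[0,0,0,0,0,0],[0,0,0,0,0,0],[0,0,0,0,0,0],[0,0,0,0,0,0]]])

```text
clock: 7.7
eef_pos: [0.5187, -0.329, 0.0424]
tcp_rot: [3.015, -0.873, -0.001]
ft_force: [-7.6, -10.7, -0.2]
opening: -0.005
finger_force: 6.9
```

Run:
```python
from h import *
import cv2
p,T=st();im=robot.capture('wrist');t=robot.capture('top')
cv2.imwrite('pics/t3.png',np.hstack([cv2.resize(t[145:265,205:355],(400,320),interpolation=cv2.INTER_CUBIC),cv2.resize(im[:,:600],(400,320))]))
```

```text
t 7.7 p [ 0.5187 -0.329   0.0424] s -0.128 lat -0.0007 yang -122.3 z [-0.002 -0.002 -1.   ] F [ -7.58 -10.65  -0.19] op -0.005
```

View pics/t3.png

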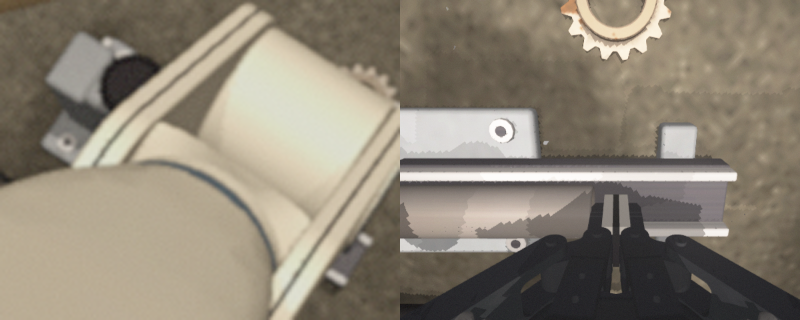

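The fingers stalled at about 13 N, far above sliding friction, so the tube is probably home. I'll back off and measure its end to confirm.

>>> arm_command(steps=[[[0,5,0,0,0,0],[0,15,0,0,0,0],[0,20,0,0,0,0],[0,20,0,0,0,0],[0,18,0,0,0,0],[0,0,-15,0,0,0],[0,0,-25,0,0,0],[0,0,-25,0,0,0],[0,0,-14,0,0,0],[0,0,0,0,0,0]]])

```text
clock: 9.05
eef_pos: [0.479, -0.3933, 0.1228]
tcp_rot: [3.017, -0.874, 0.004]
ft_force: [-0.2, -0.0, -0.2]
opening: 0.001
finger_force: 0.0
```

Run:
```python
from h import *
import cv2
st();cv2.imwrite('pics/w4.png',robot.capture('wrist'))
```

```text
t 9.05 p [ 0.479  -0.3933  0.1228] s -0.2035 lat -0.0015 yang -122.31 z [ 0.002 -0.002 -1.   ] F [-0.19 -0.02 -0.24] op 0.001
```

View pics/w4.png

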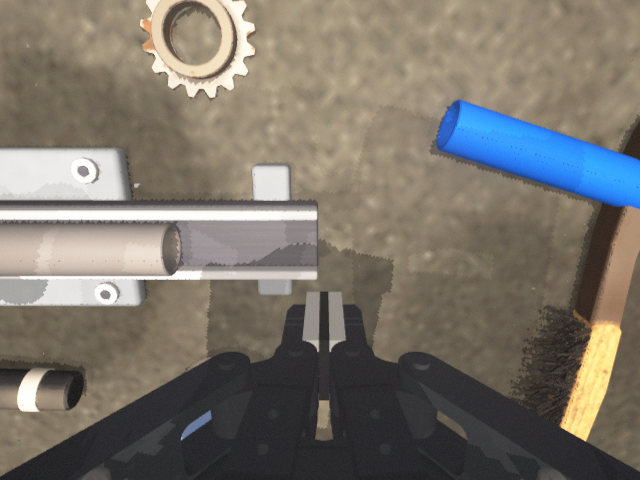

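The wrist view shows the tube's end face spanning x≈163 (top rim) to x≈181 (bottom rim). The trough mouth is at x≈317.

Run:
```python
from h import *
p,T=st();c=robot.camera_info('wrist');M=c['mount']
def wz(u,v,z):
    d=T@M[:3,:3]@np.array([(u-c['cx'])/c['fx'],(v-c['cy'])/c['fy'],1]);o=p+T@M[:3,3];return o+d*(z-o[2])/d[2]
for n,q in dict(wa=(317,202,.04),wb=(317,279,.04),top=(164,245,.061),mid=(172,250,.0455),bot=(181,250,.031)).items():
    X=wz(*q);d=X[:2]-K;print(n,'s',(d@U).round(4),'lat',(U[0]*d[1]-U[1]*d[0]).round(4))
```

```text
t 9.1 p [ 0.4785 -0.3929  0.1217] s -0.2034 lat -0.0008 yang -122.31 z [ 0.001 -0.    -1.   ] F [-0.54  0.68 -0.63] op 0.002
wa s -0.1998 lat -0.0254
wb s -0.1996 lat 0.0228
top s -0.1175 lat -0.0065
mid s -0.1152 lat 0.0019
bot s -0.1149 lat 0.0072
```

The tube's end is at s = -0.115 m, exactly home. Next I'll go over the knob.

>>> arm_command(steps=[[[0,0,-20,0,0,0],[0,0,-30,0,0,0],[0,0,-30,0,0,0],[0,0,-20,0,0,0],[0,-20,-5,0,0,0],[0,-40,0,0,0,0],[0,-45,0,0,0,0],[0,-45,0,0,0,0],[0,-35,0,0,0,0],[0,-18,0,0,0,0]]])

```text
clock: 10.35
eef_pos: [0.5874, -0.2188, 0.2256]
tcp_rot: [-3.018, 0.871, 0.002]
ft_force: [0.2, 0.3, -0.9]
opening: -0.001
finger_force: 0.0
```

Run:
```python
from h import *
import cv2
st();a=robot.capture('scene')
cv2.imwrite('pics/s5.png',cv2.resize(a[60:340,200:480],(560,560)))
```

```text
t 10.35 p [ 0.5874 -0.2188  0.2256] s 0.0019 lat 0.0001 yang -122.2 z [-0.001  0.001 -1.   ] F [ 0.21  0.35 -0.88] op -0.001
```

View pics/s5.png

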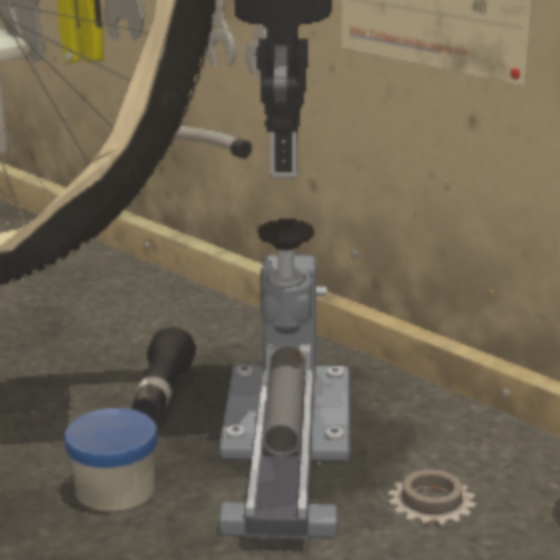

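The scene view shows the shut fingers at (285,175) straight above the knob at (286,232), with the tube home. I'll press now.

>>> arm_command(steps=[[[0,2,10,0,0,0],[0,0,12,0,0,0],[0,0,12,0,0,0],[0,0,7,0,0,0],[0,0,4,0,0,0],[0,0,4,0,0,0],[0,0,4,0,0,0],[0,0,4,0,0,0],[0,0,4,0,0,0],[0,0,4,0,0,0]]])

```text
clock: 11.65
eef_pos: [0.5856, -0.2235, 0.162]
tcp_rot: [3.017, -0.874, 0.0]
ft_force: [-6.3, -1.3, 9.1]
opening: -0.001
finger_force: 4.4
```

>>> arm_command(steps=[[[0,0,2,0,0,0],[0,0,2,0,0,0],[0,0,1,0,0,0],[0,0,1,0,0,0],[0,0,0,0,0,0],[0,0,0,0,0,0],[0,0,0,0,0,0],[0,0,0,0,0,0],[0,0,0,0,0,0],[0,0,0,0,0,0]]])

```text
clock: 12.9
eef_pos: [0.5856, -0.2235, 0.157]
tcp_rot: [3.017, -0.874, 0.001]
ft_force: [-7.8, 0.2, 13.7]
opening: 0.002
finger_force: 7.2
```

>>> arm_command(steps=[[[0,0,1.5,0,0,0],[0,0,1.5,0,0,0],[0,0,0,0,0,0],[0,0,0,0,0,0],[0,0,0,0,0,0],[0,0,0,0,0,0],[0,0,0,0,0,0],[0,0,0,0,0,0],[0,0,0,0,0,0],[0,0,0,0,0,0]]])

```text
clock: 14.15
eef_pos: [0.5857, -0.2235, 0.1568]
tcp_rot: [3.017, -0.874, 0.002]
ft_force: [-15.5, 3.8, 34.8]
opening: -0.001
finger_force: 17.6
```

The knob is hard against its stop: the force rose with no further travel. I'll release it.

>>> arm_command(steps=[[[0,0,-4,0,0,0],[0,0,-6,0,0,0],[0,0,-8,0,0,0],[0,0,-10,0,0,0],[0,0,-15,0,0,0],[0,0,-20,0,0,0],[0,0,-20,0,0,0],[0,0,-10,0,0,0],[0,0,0,0,0,0],[0,0,0,0,0,0]]])

```text
clock: 15.4
eef_pos: [0.5854, -0.2229, 0.2446]
tcp_rot: [-3.017, 0.874, 0.002]
ft_force: [-0.0, -0.5, -0.6]
opening: 0.004
finger_force: 0.0
```

Run:
```python
from h import *
import cv2
st();a=robot.capture('scene')
cv2.imwrite('pics/s6.png',cv2.resize(a[60:340,200:480],(560,560)))
```

```text
t 15.4 p [ 0.5854 -0.2229  0.2446] s -0.0026 lat -0.0004 yang -122.32 z [-0.001  0.    -1.   ] F [-0.04 -0.46 -0.59] op 0.004
```

View pics/s6.png

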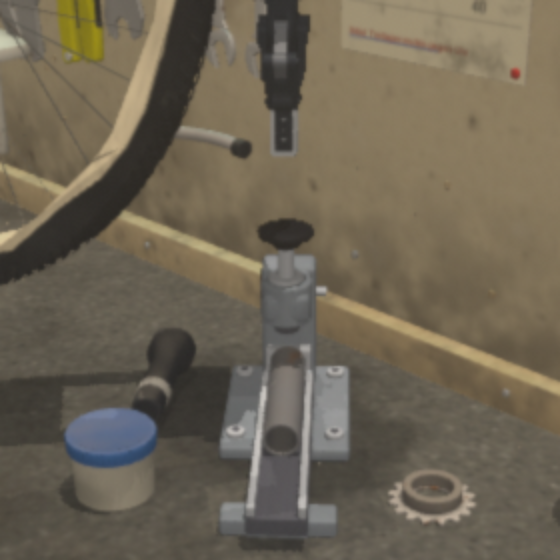

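The knob is back at its rest height at (286,232). The tube has not moved (its end is still at (282,440)), and the gripper is clear.

```bash
python3 -c "
from station import robot
print(robot.close_job())"
```

```text
the job is handed in; nothing more can be done
None
```

I slid the tube home against the end stop, pressed the plunger down to its stop and let it come all the way up again, then handed the job in at about 15 s; the judge's verdict was not shown.

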